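Shut and latch the articulator

TASK

The articulator on the bench stands open, its upper frame thrown back. Using only pushes of the fingertips, tip the upper frame over and press it gently down until it is fully shut, then flip both rear latches forward until they stand fully upright, hooked over the frame. Do not grip, lift or drag the articulator, do not slam the frame, keep off the casts and the pin, and leave everything else on the bench where it is.

Things in the scene. Friction and masses are not known exactly. Their poses are not given: they have to be found in the camera images.
- articulator: Articulator: hinged metal holder for two tooth casts, loose on rubber feet, about 1.5 kg, 116 mm long, 140 wide over the latches. Origin: centre of its underside; its +x points to its REAR (hinge end), -x to its front, z up. Base top 15 mm up. Two posts at x = +45 mm (16 mm in x, y = 46 to 58 mm on each side) carry the hinge and end 109 mm up.
- frame_hinge (a point): Middle of the hinge axis of the upper frame; the axis runs along the articulator's y, at x = +45 mm, 100 mm up. Tall machines stand along the back of the bench (from about 0.57 m ahead of the robot base on): keep hand and arm in front of them on the way.
- upper_frame (a joint): Swing of the upper frame: 0 = shut (level, pin on its small round table), grows as the front end rises and goes back over the rear, stop at 1.95 rad; starts thrown back at 1.65 to 1.9. The hinge is stiff: the frame stays wherever it is left, and moving it takes up to 4 N at its front bar.
- frame_front (a point): Middle of the OUTER face (top when shut, rear when thrown back) of the upper frame's front bar, 92 mm from the hinge axis and 8 mm off it to the outer side. The frame is a flat metal rectangle, 90 mm wide (articulator's y), 7 thick, front edge 100 mm from the axis. Only a screw head, 18 mm wide, stands 8 mm off the outer face, 47 mm from the axis.
- upper_cast: Plaster tooth cast with its plaster mount, 62 x 68 mm, 41 high, fixed on the inner side of the upper frame; origin in the frame's plane, 47 mm from the hinge axis. Fragile, not to be touched.
- lower_cast: Green stone tooth cast fixed on the base, 65 x 72 x 32 mm, origin at the centre of its underside, teeth up. Fragile, not to be touched.
- incisal_pin: Steel pin, 6 mm thick, reaching 76 mm inward from the upper frame's front bar, with its 76 mm wide clamp on the inner side of that bar; origin in the frame's plane, 92 mm from the hinge axis. Not to be touched.
- latch_left (a joint): Latch on the articulator's +y side, a steel hook lever outside the post. 0 = upright, its nose over the lug of the shut frame (locked, at its stop); grows as it leans to the rear, stop at 0.9; starts at 0.6 to 0.85 rad. Stays where it is left, needs about 0.5 N at its tab. It cannot stand upright while the frame is up; upright, it keeps the frame from shutting.
- left_axis (a point): Axis of the +y latch, in the middle of the lever: the articulator's x = +25 mm, y = +64 mm, 68 mm up; the axis runs along the articulator's y.
- left_tab (a point): Point on the rear face of the thumb tab of the +y latch, 4 mm below the tab's end; at latch value 0 it lies 11 mm behind and 62 mm above the latch's axis, at greater values turned to the rear about it. The tab is 13 mm wide and 6 thick; push it from behind towards the articulator's front.
- left_tab_front: Front half of the thumb tab of the +y latch (2.5 of its 6 mm thickness, 13 mm wide, 22 high, stepped 2 mm below the tab's end), fixed to the latch; origin on the latch's axis. It is pressed only when the tab is gripped, so keep off it.
- latch_right (a joint): Latch on the articulator's -y side, a steel hook lever outside the post. 0 = upright, its nose over the lug of the shut frame (locked, at its stop); grows as it leans to the rear, stop at 0.9; starts at 0.6 to 0.85 rad. Stays where it is left, needs about 0.5 N at its tab. It cannot stand upright while the frame is up; upright, it keeps the frame from shutting.
- right_axis (a point): Axis of the -y latch, in the middle of the lever: the articulator's x = +25 mm, y = -64 mm, 68 mm up; the axis runs along the articulator's y.
- right_tab (a point): Point on the rear face of the thumb tab of the -y latch, 4 mm below the tab's end; at latch value 0 it lies 11 mm behind and 62 mm above the latch's axis, at greater values turned to the rear about it. The tab is 13 mm wide and 6 thick; push it from behind towards the articulator's front.
- right_tab_front: Front half of the thumb tab of the -y latch (2.5 of its 6 mm thickness, 13 mm wide, 22 high, stepped 2 mm below the tab's end), fixed to the latch; origin on the latch's axis. It is pressed only when the tab is gripped, so keep off it.
- bowl: Bystander: green rubber mixing bowl, 107 mm wide, 62 high. Origin at the centre of its underside.
- bottle: Bystander: brown glass bottle with black cap, 54 mm wide, 122 high. Origin at the centre of its underside.
- flask: Bystander: two-part yellow brass denture flask, 64 x 76 x 58 mm. Origin at the centre of its underside.
- pink_jar: Bystander: pink jar with a white lid, 60 mm wide, 70 high. Origin at the centre of its underside.
- dropper: Bystander: white dropper bottle, 30 mm wide, 67 high. Origin at the centre of its underside.
- tin: Bystander: flat round grey tin, 58 mm wide, 22 high. Origin at the centre of its underside.
- calliper: Bystander: steel calliper lying flat, 140 x 48 x 6 mm. Origin at the centre of its underside.
- spatula: Bystander: plaster spatula with wooden handle lying flat, 200 x 24 x 17 mm. Origin at the centre of its underside.

How it is judged:
By the outcome, as a careful person would: the job done as asked, in the order asked, and still so for the second after the job is handed in, with the robot touching nothing.
It also fails if it takes over 58 s, if anything falls off the work surface, if the arm or the gripper's body presses on something with over 40 N, if the wrist force passes 120 N, or if a joint passes its speed limit or range.

ROBOT

A 7-joint arm with a two-finger parallel gripper is mounted at the origin on a cart in front of the work surface, level with it; the furniture and walls round the work are solid. World frame = base frame: x ahead of the robot, y to its left, z up, the work surface at z = 0. Lengths are in m, angles in rad, forces in N, time in s.
With the tool pointing down it reaches from about 0.4 to 0.75 m from the base axis. Payload 19.5 kg.
Tool frame: the origin (TCP) lies midway between the tips of the shut fingers; the grasp point (between the pads) lies 19 mm behind it; z points along the fingers, y is the line along which they close (so a half turn about z gives the same grasp; the last joint's range is limited). The gripper opens to 85 mm and grips with 20 to 120 N. Pads are 22 mm wide; open, the fingers measure 114 mm over their backs; the gripper's body (76 mm by 85 mm) begins 54 mm behind the grasp point. The pads swing forward as they close: fully open they stand 13 mm farther back than shut.
Start: joints at [-1.146, 0.707, -0.028, 1.485, 0.022, 0.951, -0.075], TCP at [0.259, 0.513, 0.231] pointing down, gripper open.
Joint ranges: [-2.71, 2.71], [-0.32, 2.16], [-1.57, 1.52], [0, 2.45], [-1.46, 4.6], [0, 2.02], [-2.83, 2.83]. Speed limits (rad/s): [1.89, 1.89, 2.57, 2.57, 3.01, 3.01, 3.01].

INTERFACE

Orientations are given as a unit quaternion [w, x, y, z].
In Python, from station import telemetry, get_image, get_calibration, manip gives the robot as it stands. The module is installed in compiled form; this text tells all that it offers.
- The arm moves only by the shell command python3 -m creep 'ROWS' [FORCE]. ROWS is JSON, a list of rows, each a list of 5 numbers: the shift along the tool's x, y, z in cm, then the turn about the tool's z in rad, then the opening, from 0 (shut) to 1 (fully open). In form: [[dx, dy, dz, roll, jaw], ...]. A call has 1 to 20 rows; each row shifts and turns the commanded pose from where the row before left it, along the tool's axes as they then stand; what a row does not reach is not made up. A row lasts 1/8 s, in which the tool goes at most 62.5 mm and 10.7 degrees, less where a joint would pass 70% of its speed; a pose out of reach is approached as far as the arm can. A call with a gripper value outside its range is refused whole. The fingers move at their own pace and stop on an object; FORCE is the grip in N (left out, the last holds). Time passes only in rows, so rows that do not move let the fingers close. It gives the time, the measured TCP pose, the force, the opening and the grip force at its end, in the units of the state.
- telemetry.get_state(): the state, without advancing time (a new reading comes with each control period).
- get_image(name): name is "scene" or "top" or "wrist"; returns the picture (480x640x3 uint8, red, green, blue); there is no depth.
- get_calibration(name): a dict with "camera_matrix" (3x3 intrinsics, pixels), "R" (3x3) and "t" (3): a world point X has camera coordinates R X + t. Camera axes: x right, y down, z forward; pixel columns grow to the right and rows downward; lengths in m; the calibration is good to about 2 mm. A picture is of the moment at which its call begins: read the wrist's pose just before it. get_calibration takes no time and is no camera call; for the wrist camera it gives the pose at the moment of the call.
- manip.close_job(): hands the job in; it is judged then, once.
The state is a dict: "time_s": time; "q": joint angles; "joint_velocities": joint speeds; "joint_torque": joint torques, N m; "tool_pos": TCP position; "ee_rot": TCP orientation; "ft_force": force on the tool from outside, world axes, zero at the start; "torque": the same for the moment, N m; "finger_gap": opening from 0.0 (shut) to 1.0 (fully open); "grasp_force": force on a finger pad.
Only numpy, scipy, OpenCV 4.12 (cv2) and the standard library are available. Lean on these libraries where they do the work, as an engineer would, in place of code of your own. Each camera call takes 0.05 s, during which the arm holds its last target. There are 200 camera calls.

## Working session

There is one attempt and no reset: what is moved stays moved. The work goes in short steps, Python scripts to look and compute and a shell command to move; the robot and the scene stay as the last step left them, time stands still between calls to the robot, and variables do not carry over. Pictures are saved under pics/ and viewed, at most 10 in all, crops included, and the job is handed in when it is done.

```bash
mkdir -p pics; python3 - <<'E'
from station import telemetry,get_image,get_calibration
import cv2,numpy as np
s=telemetry.get_state();print(s)
for n in("scene","top"):
    im=get_image(n);cv2.imwrite(f"pics/{n}0.png",im[:,:,::-1]);c=get_calibration(n);print(n,np.round(c["camera_matrix"],1).tolist(),np.round(c["R"],3).tolist(),np.round(c["t"],3).tolist())
E
```

```text
{'time_s': 0.0, 'q': array([-1.14570406,  0.70706711, -0.02762133,  1.48497584,  0.02198752,
        0.95092592, -0.07549419]), 'joint_velocities': array([-4.38419966e-04,  8.63329335e-04,  6.19213915e-04, -4.90554688e-04,
        3.60756727e-05, -1.82752783e-03, -4.75920451e-04]), 'joint_torque': array([-1.04522107e-04, -8.83203006e+01,  1.23475045e+00, -2.36169291e+01,
        1.69506669e-02,  6.56859935e-03,  3.63109632e-05]), 'tool_pos': array([0.25864296, 0.51325389, 0.23085349]), 'ee_rot': array([-1.13500968e-04,  2.31282118e-01,  9.72886578e-01, -5.25010212e-04]), 'ft_force': array([ 0.19497116, -0.16205081, -0.22227819]), 'torque': array([ 0.01810909, -0.05729374,  0.00347513]), 'grasp_force': 0.0, 'finger_gap': 1.00038464304892}
scene [[571.2, 0.0, 312.9], [0.0, 571.2, 231.9], [0.0, 0.0, 1.0]] [[0.916, -0.402, -0.004], [-0.236, -0.531, -0.814], [0.325, 0.746, -0.581]] [-0.382, 0.23, 1.349]
top [[442.9, 0.0, 314.3], [0.0, 442.9, 233.0], [0.0, 0.0, 1.0]] [[-0.02, -1.0, -0.009], [-0.991, 0.021, -0.13], [0.13, 0.006, -0.991]] [0.088, 0.49, 1.228]
```

View pics/scene0.png

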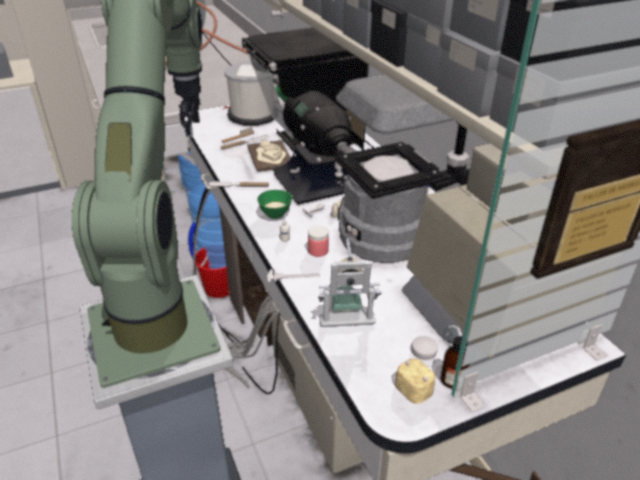

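View pics/top0.png

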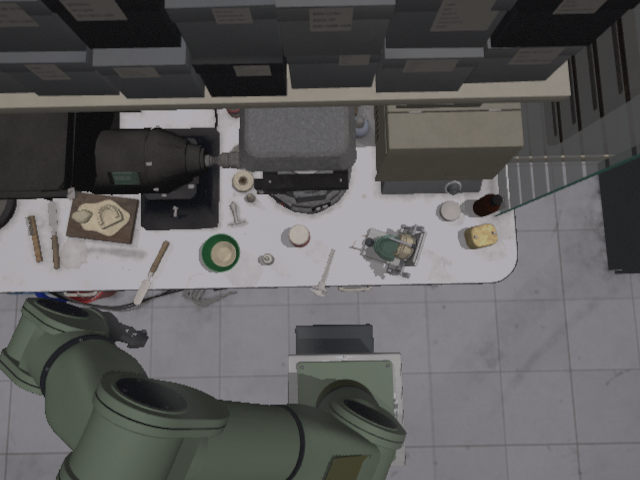

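The articulator sits near (390,250) in the top view and (347,295) in the scene view. Next I enlarge both.

```bash
python3 - <<'E'
import cv2,numpy as np
a=cv2.imread("pics/scene0.png")[245:335,305:395];b=cv2.imread("pics/top0.png")[215:285,345:435]
a=cv2.resize(a,None,fx=4.4,fy=4.4,interpolation=cv2.INTER_CUBIC);b=cv2.resize(b,None,fx=4.4,fy=4.4,interpolation=cv2.INTER_CUBIC)
o=np.zeros((a.shape[0],a.shape[1]+b.shape[1],3),np.uint8);o[:,:a.shape[1]]=a;o[:b.shape[0],a.shape[1]:]=b
cv2.imwrite("pics/crop1.png",o);print(o.shape)
E
```

```text
(396, 792, 3)
```

View pics/crop1.png

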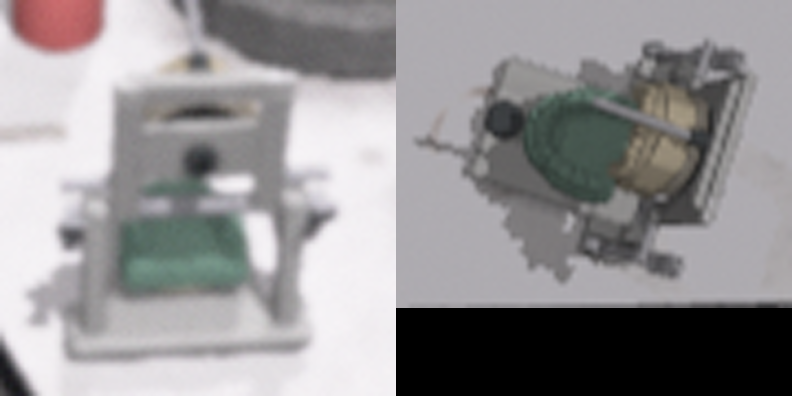

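```bash
cat >h.py <<'E'
import numpy as np
from station import get_calibration
from scipy.optimize import least_squares
def proj(n,P,c=None):
    c=c or get_calibration(n);p=np.atleast_2d(P)@np.array(c["R"]).T+np.array(c["t"]);u=p@np.array(c["camera_matrix"]).T
    return u[:,:2]/u[:,2:]
def art(L,X):  # articulator->world
    x,y,a=X[:3];c,s=np.cos(a),np.sin(a);L=np.atleast_2d(L)
    return np.c_[x+c*L[:,0]-s*L[:,1],y+s*L[:,0]+c*L[:,1],L[:,2]]
def frm(r,y,o,th): # r from axis toward front, o outward
    c,s=np.cos(th),np.sin(th);return [.045-r*c+o*s,y,.1+r*s+o*c]
def tab(sd,th,dx=.011,dz=.062):
    c,s=np.cos(th),np.sin(th);return [.025+dx*c+dz*s,sd*.064,.068+dz*c-dx*s]
E
python3 - <<'E'
from h import *
S=lambda u,v:(305+u/4.4-.5,245+v/4.4-.5);T=lambda u,v:(345+(u-396)/4.4-.5,215+v/4.4-.5)
def res(p,full=False):
    X=p[:3];th=p[3];w=p[4]
    s=proj("scene",art([frm(.1,-.045,.0045,th),frm(.1,.045,.0045,th),frm(.047,0,.014,th),[.058,-w,0.0],[.058,w,0.0]],X))
    t=proj("top",art([frm(.1,.045,.008,th),frm(.1,-.045,.008,th)],X))
    d=np.r_[s-[S(115,84),S(300,78),S(202,160),S(66,356),S(306,354)],t-[T(752,75),T(708,222)]]
    return d if full else d.ravel()
r=least_squares(res,[.45,-.15,-1.8,1.75,.058],loss="soft_l1");print(np.round(r.x,4));print(np.round(res(r.x,1),1))
X=r.x[:3]
for th in(.5,.7,.85):
  for sd in(1,-1):
    P=art(tab(sd,th),X);a=proj("scene",P)[0];b=proj("top",P)[0];print(th,sd,np.round(P,3),np.round((a-[305,245]+np.array([.5,.5]))*4.4),np.round((b-[345,215])*4.4+[396,0]))
E
```

```text
[ 0.4521 -0.1208 -1.9503  1.7461  0.065 ]
[[-0.3 -1.1]
 [-0.9 -0.8]
 [-0.2  0.1]
 [ 1.1  0.1]
 [ 1.  -1. ]
 [ 2.1  0. ]
 [ 0.3  0.8]]
0.5 1 [[ 0.488 -0.204  0.117]] [324. 194.] [728.  58.]
0.5 -1 [[ 0.369 -0.157  0.117]] [ 74. 200.] [658. 257.]
0.7 1 [[ 0.484 -0.213  0.108]] [325. 219.] [738.  65.]
0.7 -1 [[ 0.366 -0.165  0.108]] [ 75. 225.] [669. 263.]
0.85 1 [[ 0.482 -0.218  0.101]] [325. 237.] [744.  70.]
0.85 -1 [[ 0.363 -0.17   0.101]] [ 75. 243.] [675. 267.]
```

```bash
python3 -m creep '[[-4.1,-3,-1,0,0],[-4.1,-3,-1,0,0],[-4.1,-3,-1,0,0],[-4.1,-3,-1,0,0],[-4.1,-3,-1,0,0],[-4.1,-3,-1,0,0],[-4.1,-3,-1,0,0],[-2.2,-4.4,0,0,0],[-2.2,-4.4,0,0,0],[-2.2,-4.4,0,0,0],[-2.2,-4.4,0,0,0],[0,0,0,0,0]]' 20; python3 - <<'E'
from station import telemetry,get_image
import cv2
s=telemetry.get_state();print(s["tool_pos"],s["ee_rot"],s["q"])
cv2.imwrite("pics/w1.png",get_image("wrist")[:,:,::-1])
E
```

```text
time_s: 1.6
tool_pos: [0.4196, -0.003, 0.3013]
ee_rot: [-0.0, 0.234, 0.972, -0.001]
ft_force: [0.7, 0.1, 0.3]
finger_gap: -0.002
grasp_force: 0.0
[ 0.41964669 -0.00304375  0.30126943] [-6.20431711e-05  2.33823430e-01  9.72278930e-01 -5.31112435e-04] [-0.03331673  0.38481503 -0.05503907  1.87864608  0.02807013  0.87930444
  0.99652946]
```

View pics/w1.png

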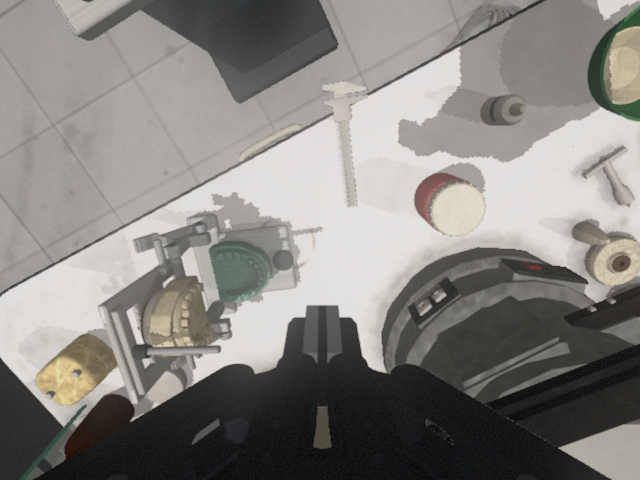

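The wrist view shows the articulator at left (frame edge from (105,305) to (140,395)), with the flask and bottle beyond it. Next I pass over to behind it.

```bash
python3 -m creep '[[-1.5,-4.4,0,0,0],[-1.5,-4.4,0,0,0],[-1.5,-4.4,0,-0.087,0],[-1.5,-4.4,0,0,0],[-1.5,-4.4,0,0,0],[-1.5,-4.4,0,0,0],[0,0,0,0,0]]'; python3 - <<'E'
from station import telemetry,get_image,get_calibration
import cv2,pickle
s=telemetry.get_state();print(s["tool_pos"],s["ee_rot"],s["q"])
c=get_calibration("wrist")
im=get_image("wrist");cv2.imwrite("pics/w2.png",im[:,:,::-1]);pickle.dump(c,open("w2.pkl","wb"))
E
```

```text
time_s: 2.52
tool_pos: [0.3934, -0.2791, 0.3008]
ee_rot: [-0.0, 0.19, 0.982, -0.0]
ft_force: [0.2, 0.9, 0.0]
finger_gap: 0.001
grasp_force: 0.0
[ 0.39340396 -0.27911128  0.30079378] [-3.25423064e-04  1.90043115e-01  9.81775672e-01 -1.97708163e-04] [ 0.58251477  0.4838218  -0.05366764  1.68767713  0.03094201  0.97138944
  1.70590929]
```

View pics/w2.png

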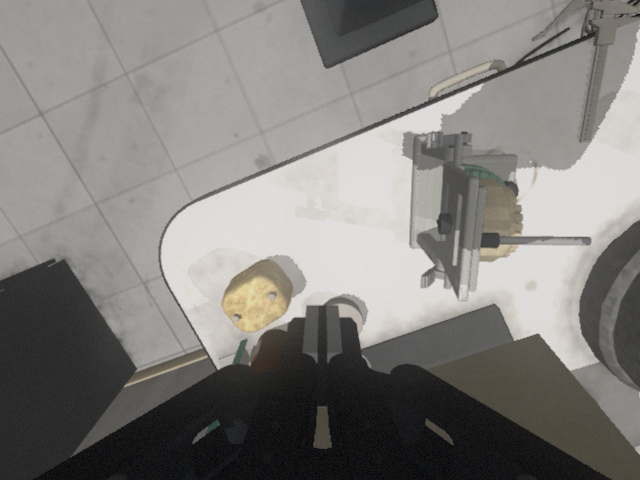

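The wrist view shows the articulator at (400–590,130–300), frame edge from (465,172) to (465,298), latch tabs near (420,140) and (430,278), base rear edge at x≈412. I zoom in to refine the fit.

```bash
python3 - <<'E'
import cv2
a=cv2.imread("pics/w2.png")[120:312,395:605]
cv2.imwrite("pics/crop2.png",cv2.resize(a,None,fx=3,fy=3,interpolation=cv2.INTER_CUBIC))
E
```

```text
(no output)
```

View pics/crop2.png

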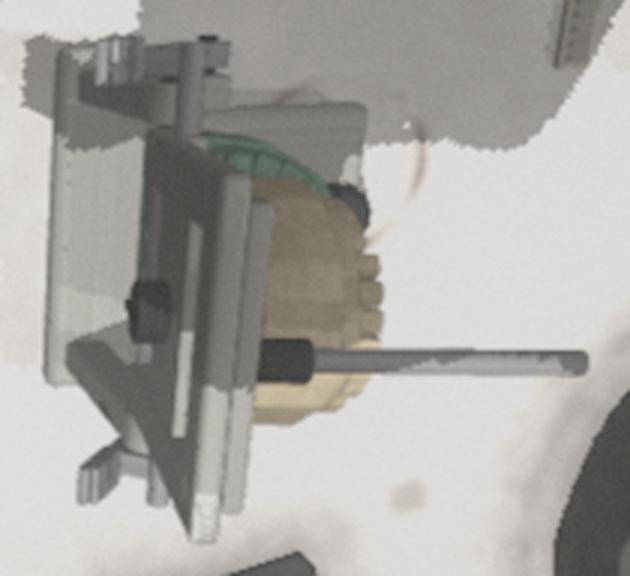

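```bash
cat >fit.py <<'E'
from h import *
import pickle
c2=pickle.load(open("w2.pkl","rb"))
S=lambda u,v:(305+u/4.4-.5,245+v/4.4-.5);T=lambda u,v:(345+(u-396)/4.4-.5,215+v/4.4-.5);W=lambda u,v:(395+u/3-.3,120+v/3-.3)
def res(p,full=False):
    X=p[:3];th=p[3];w=p[4]
    s=proj("scene",art([frm(.1,-.045,.0045,th),frm(.1,.045,.0045,th),frm(.047,0,.014,th),[.058,-w,0.0],[.058,w,0.0]],X))
    t=proj("top",art([frm(.1,.045,.008,th),frm(.1,-.045,.008,th)],X))
    k=proj("wrist",art([frm(.1,-.045,.008,th),frm(.1,.045,.008,th),frm(.1,-.045,.001,th),frm(.1,.045,.001,th),frm(.047,0,.016,th),[.058,-w,.005],[.058,w,.005],tab(-1,p[5],.008,.066),tab(1,p[6],.008,.066)],X),c2)
    d=np.r_[s-[S(115,84),S(300,78),S(202,160),S(66,356),S(306,354)],t-[T(752,75),T(708,222)],k-[W(222,175),W(190,540),W(250,178),W(217,540),W(128,308),W(62,45),W(45,380),W(103,62),W(88,483)]]
    return d if full else d.ravel()
r=least_squares(res,[.45,-.12,-1.95,1.75,.06,.7,.7],loss="soft_l1")
X=r.x[:3]
E
python3 - <<'E'
from fit import *
print(np.round(r.x,4));print(np.round(res(r.x,1),1).tolist())
E
```

```text
[ 0.45   -0.1245 -1.9205  1.7176  0.0663  0.6633  0.6182]
[[0.4, -0.6], [-0.3, -1.0], [0.6, 0.8], [1.1, 1.9], [2.1, -0.3], [2.4, -0.5], [1.6, 0.7], [-0.4, -1.5], [-1.0, 0.6], [1.5, -2.6], [-0.0, 0.9], [1.8, 0.2], [-0.4, -0.3], [0.3, -0.4], [-0.0, 0.8], [0.1, -0.2]]
```

```bash
cat >>fit.py <<'E'
from station import telemetry
def where():
    s=telemetry.get_state();p=s["tool_pos"];c,sn=np.cos(X[2]),np.sin(X[2]);d=p[:2]-X[:2]
    q=s["ee_rot"];a=np.arctan2(q[2]**2-q[1]**2,2*q[1]*q[2])
    f=s["ft_force"]
    print("t",round(s["time_s"],2),"art xyz mm",np.round([1e3*(c*d[0]+sn*d[1]),1e3*(-sn*d[0]+c*d[1]),1e3*p[2]],1),"yaw err",round(a-(X[2]+np.pi),4),"F art",np.round([c*f[0]+sn*f[1],-sn*f[0]+c*f[1],f[2]],1))
E
python3 - <<'E'
from fit import *
where()
for th in np.arange(1.72,-.01,-.12):
    p=frm(.092,0,.008,th);print(round(th,2),np.round([1e3*p[0]+14.5,1e3*p[2]],1))
E
```

```text
t 2.58 art xyz mm [162.7  -0.4 300.9] yaw err -0.0305 F art [-1.2  0.1  0.6]
1.72 [ 81.1 189.8]
1.6 [ 70.2 191.7]
1.48 [ 59.1 192.3]
1.36 [ 48.1 191.6]
1.24 [ 37.2 189.6]
1.12 [ 26.6 186.3]
1.0 [ 16.5 181.7]
0.88 [  7. 176.]
0.76 [ -1.7 169.2]
0.64 [ -9.5 161.4]
0.52 [-16.4 152.7]
0.4 [-22.1 143.2]
0.28 [-26.7 133.1]
0.16 [-30.1 122.6]
0.04 [-32.1 111.7]
```

```bash
python3 -m creep '[[0,0,4,-0.03,0],[0,1,4,0,0],[0,2,3.2,0,0],[0,2.2,0,0,0],[0,0,0,0,0]]'; python3 -c "
from fit import *;where()"
```

```text
time_s: 3.2
tool_pos: [0.4124, -0.2257, 0.1893]
ee_rot: [-0.0, 0.172, 0.985, 0.001]
ft_force: [-0.7, -1.1, 0.1]
finger_gap: -0.003
grasp_force: 0.0
t 3.2 art xyz mm [107.9  -0.6 189.3] yaw err 0.0044 F art [ 1.3 -0.3  0.1]
```

```bash
python3 -m creep '[[0,0.9,0,0,0],[0,0.9,0,0,0],[0,0.5,0,0,0],[0,0.5,-0.1,0,0],[0,0.5,-0.1,0,0],[0,0.5,-0.1,0,0]]'; python3 -c "
from fit import *;where()"
```

```text
time_s: 3.95
tool_pos: [0.4244, -0.1928, 0.1924]
ee_rot: [-0.0, 0.174, 0.985, -0.0]
ft_force: [-1.0, -1.3, -1.0]
finger_gap: -0.001
grasp_force: 0.7
t 3.95 art xyz mm [ 72.9  -0.7 192.4] yaw err -0.0004 F art [ 1.5 -0.5 -1. ]
```

```bash
python3 -m creep '[[0,0.6,0,0,0],[0,0.6,0,0,0],[0,0.6,0,0,0],[0,0.6,0.1,0,0]]'; python3 - <<'E'
from fit import *;where()
from station import get_image
import cv2
a=get_image("scene")[225:335,295:405,::-1];b=get_image("wrist")[:,:,::-1]
a=cv2.resize(a,(400,400),interpolation=cv2.INTER_CUBIC);b=b[100:340,300:540];b=cv2.resize(b,(400,400))
cv2.imwrite("pics/p1.png",np.hstack([a,b]))
E
```

```text
time_s: 4.45
tool_pos: [0.4329, -0.1701, 0.1917]
ee_rot: [0.0, 0.174, 0.985, -0.0]
ft_force: [0.1, -1.2, 2.5]
finger_gap: -0.002
grasp_force: 1.0
t 4.45 art xyz mm [ 48.6  -0.4 191.7] yaw err -0.0002 F art [1.1 0.5 2.5]
```

View pics/p1.png

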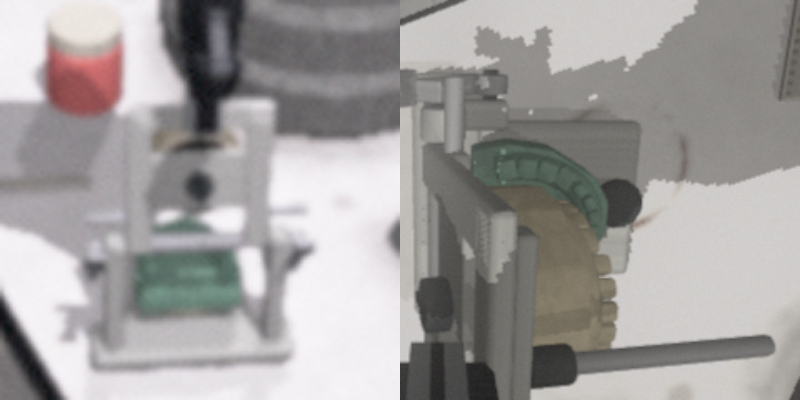

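```bash
python3 -m creep '[[0,0.55,-0.1,0,0],[0,0.55,0.1,0,0],[0,0.53,0.1,0,0],[0,0.53,0.15,0,0],[0,0.5,0.2,0,0],[0,0.5,0.23,0,0],[0,0.48,0.27,0,0],[0,0.48,0.3,0,0]]'; python3 -c "
from fit import *;where()"
```

```text
time_s: 5.55
tool_pos: [0.4469, -0.1313, 0.1786]
ee_rot: [0.0, 0.174, 0.985, -0.0]
ft_force: [-0.2, -0.4, 1.2]
finger_gap: -0.003
grasp_force: 0.5
t 5.55 art xyz mm [  7.4  -0.6 178.6] yaw err -0.0001 F art [ 0.5 -0.1  1.2]
```

```bash
python3 -m creep '[[0,0.45,0.35,0,0],[0,0.43,0.37,0,0],[0,0.4,0.4,0,0],[0,0.38,0.4,0,0],[0,0.35,0.43,0,0],[0,0.33,0.45,0,0],[0,0.3,0.48,0,0],[0,0.27,0.48,0,0]]'; python3 - <<'E'
from fit import *;where()
from station import get_image
import cv2
a=get_image("scene")[225:335,295:405,::-1];b=get_image("wrist")[:,:,::-1]
a=cv2.resize(a,(400,400),interpolation=cv2.INTER_CUBIC);b=b[100:340,240:480];b=cv2.resize(b,(400,400))
cv2.imwrite("pics/p2.png",np.hstack([a,b]))
E
```

```text
time_s: 6.55
tool_pos: [0.4568, -0.1041, 0.1449]
ee_rot: [-0.0, 0.174, 0.985, -0.0]
ft_force: [-0.1, 0.3, 0.9]
finger_gap: -0.002
grasp_force: 0.4
t 6.55 art xyz mm [-21.5  -0.6 144.9] yaw err -0.0001 F art [-0.2 -0.2  0.9]
```

View pics/p2.png

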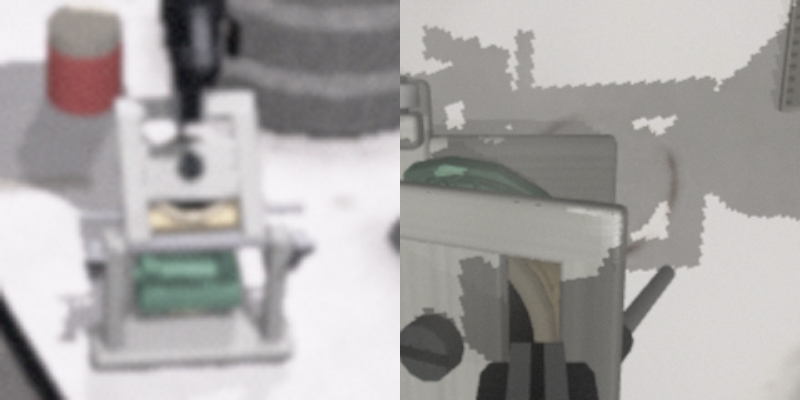

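The fingertips are on the outer face near the slot/bar boundary. I check the fingertip's extent and the frame angle.

```bash
python3 - <<'E'
from fit import *
s=telemetry.get_state();p=s["tool_pos"];c,sn=np.cos(X[2]),np.sin(X[2])
ax=np.array([c,sn,0]);ay=np.array([-sn,c,0])
f=lambda uv:np.round((uv-np.array([240,100]))*400/240+[400,0],0).tolist()
for h in(-.0145,-.007,0,.007,.0145): print(h,[f(proj("wrist",p-ax*h-ay*k))[0] for k in(.011,0,-.011)])
g=lambda uv:np.round((uv-np.array([295,225]))*400/110,0).tolist()
for th in(.4,.5,.6,.7,.8):print(th,g(proj("scene",art([frm(.1,-.045,.0045,th),frm(.1,.045,.0045,th),frm(.047,0,.014,th)],X))),f(proj("wrist",art([frm(.1,-.045,.008,th),frm(.084,-.02,.008,th),frm(.047,0,.016,th)],X))))
E
```

```text
-0.0145 [[483.0, 327.0], [484.0, 365.0], [485.0, 402.0]]
-0.007 [[512.0, 327.0], [512.0, 365.0], [513.0, 402.0]]
0 [[539.0, 327.0], [539.0, 365.0], [539.0, 402.0]]
0.007 [[567.0, 327.0], [566.0, 365.0], [565.0, 402.0]]
0.0145 [[596.0, 327.0], [595.0, 365.0], [593.0, 402.0]]
0.4 [[115.0, 100.0], [252.0, 94.0], [192.0, 162.0]] [[634.0, 203.0], [569.0, 291.0], [434.0, 347.0]]
0.5 [[115.0, 94.0], [254.0, 88.0], [193.0, 161.0]] [[617.0, 213.0], [553.0, 302.0], [419.0, 353.0]]
0.6 [[116.0, 89.0], [255.0, 83.0], [194.0, 160.0]] [[594.0, 223.0], [532.0, 313.0], [403.0, 359.0]]
0.7 [[117.0, 85.0], [257.0, 79.0], [194.0, 161.0]] [[564.0, 233.0], [507.0, 325.0], [385.0, 364.0]]
0.8 [[118.0, 83.0], [259.0, 77.0], [195.0, 162.0]] [[526.0, 244.0], [477.0, 336.0], [366.0, 369.0]]
```

Frame is at about 0.44 rad, with the tip contacting at r≈86 mm, on the slot's edge. I lift a little and step forward onto the bar before pressing on.

```bash
python3 -m creep '[[0,-0.1,-0.7,0,0],[0,0.5,0,0,0],[0,0.4,0,0,0],[0,0,0.3,0,0],[0,0.2,0.4,0,0],[0,0.2,0.4,0,0],[0,0.2,0.4,0,0],[0,0.15,0.4,0,0]]'; python3 -c "
from fit import *;where()"
```

```text
time_s: 7.65
tool_pos: [0.462, -0.0896, 0.1329]
ee_rot: [-0.0, 0.174, 0.985, -0.0]
ft_force: [-0.1, 0.2, 0.5]
finger_gap: -0.002
grasp_force: 0.3
t 7.65 art xyz mm [-36.9  -0.7 132.9] yaw err -0.0001 F art [-0.2 -0.1  0.5]
```

```bash
python3 -m creep '[[0,0.15,0.35,0,0],[0,0.15,0.35,0,0],[0,0.15,0.35,0,0],[0,0.15,0.35,0,0],[0,0.1,0.3,0,0],[0,0.1,0.2,0,0],[0,0.1,0.1,0,0]]'; python3 - <<'E'
from fit import *;where()
from station import get_image
import cv2
a=get_image("scene")[225:335,295:405,::-1];b=get_image("wrist")[:,:,::-1]
a=cv2.resize(a,(400,400),interpolation=cv2.INTER_CUBIC);b=b[100:340,180:420];b=cv2.resize(b,(400,400))
cv2.imwrite("pics/p3.png",np.hstack([a,b]))
E
```

```text
time_s: 8.52
tool_pos: [0.4651, -0.0812, 0.1131]
ee_rot: [-0.0, 0.174, 0.985, -0.0]
ft_force: [0.6, 0.2, 0.7]
finger_gap: 0.0
grasp_force: 0.3
t 8.53 art xyz mm [-45.9  -0.6 113.1] yaw err -0.0001 F art [-0.4  0.5  0.7]
```

View pics/p3.png

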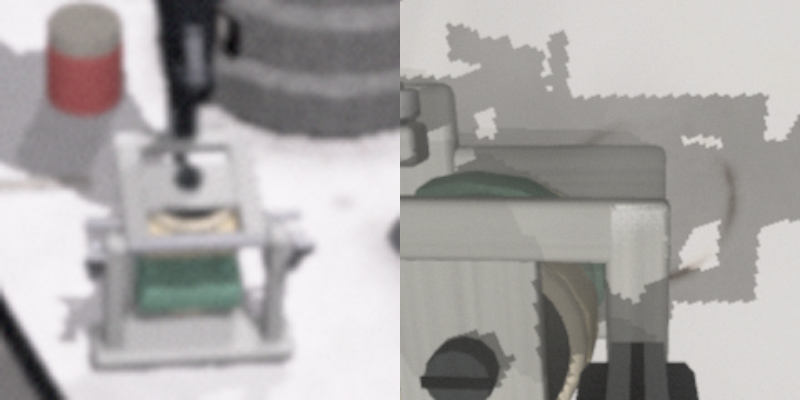

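The tips now stand on the bar (640,345 in the picture), frame nearly shut. I press the last millimetres.

```bash
python3 -m creep '[[0,0,0.1,0,0],[0,0,0.1,0,0],[0,0,0.1,0,0],[0,0,0.1,0,0],[0,0,0.05,0,0],[0,0,0,0,0]]'; python3 -c "
from fit import *;where()"
```

```text
time_s: 9.38
tool_pos: [0.4651, -0.0813, 0.1087]
ee_rot: [-0.0, 0.174, 0.985, -0.0]
ft_force: [-0.3, -0.4, -0.2]
finger_gap: 0.004
grasp_force: 0.0
t 9.38 art xyz mm [-45.8  -0.7 108.7] yaw err -0.0002 F art [ 0.4 -0.1 -0.2]
```

```bash
python3 -m creep '[[0,0,0.05,0,0],[0,0,0.05,0,0],[0,0,0.05,0,0],[0,0,0,0,0]]'; python3 -c "
from fit import *;where()"; python3 -m creep '[[0,0,0.05,0,0],[0,0,0.05,0,0],[0,0,0,0,0]]'; python3 -c "
from fit import *;where()"
```

```text
time_s: 9.88
tool_pos: [0.4652, -0.0813, 0.1078]
ee_rot: [0.0, 0.174, 0.985, -0.0]
ft_force: [-3.7, 1.7, 18.7]
finger_gap: -0.001
grasp_force: 9.2
t 9.88 art xyz mm [-45.8  -0.6 107.8] yaw err -0.0001 F art [-0.4 -4.  18.7]
time_s: 10.25
tool_pos: [0.4652, -0.0812, 0.1075]
ee_rot: [0.001, 0.174, 0.985, 0.0]
ft_force: [-6.8, 3.1, 38.6]
finger_gap: 0.0
grasp_force: 19.6
t 10.25 art xyz mm [-45.9  -0.5 107.5] yaw err -0.0001 F art [-0.5 -7.5 38.6]
```

Force has risen to 38 N at z=107.5 mm, so the frame is down on its stop. I back off and work out where the bottle and tin stand relative to the latch approach.

```bash
python3 -m creep '[[0,0,-0.2,0,0],[0,0,-1.8,0,0],[0,-2,-3,0,0],[0,-3,-3,0,0],[-1,-4,0,0,0],[-1,-4,0,0,0],[-1,-3,0,0,0],[0,0,0,0,0]]'; python3 - <<'E'
from fit import *;where()
from station import get_image
import cv2
c=get_calibration("top");K,R,t=[np.array(c[k]) for k in("camera_matrix","R","t")]
for n,u,v,z in(("bottle",487,205,.1),("tin",450,211,.022),("flask",481,236,.05)):
    d=R.T@np.linalg.solve(K,[u,v,1]);o=-R.T@t;P=o+d*(z-o[2])/d[2];w=P[:2]-X[:2];cc,s=np.cos(X[2]),np.sin(X[2]);print(n,P.round(3),"art",np.round([cc*w[0]+s*w[1],-s*w[0]+cc*w[1]],3))
b=get_image("wrist")[:,:,::-1];cv2.imwrite("pics/w3.png",b)
for th in(.5,.6,.7):
  print(th,[proj("wrist",art(tab(s,th,.008,.066),X)).round(0).tolist() for s in(1,-1)])
E
```

```text
time_s: 11.25
tool_pos: [0.4378, -0.2439, 0.186]
ee_rot: [-0.0, 0.176, 0.984, -0.0]
ft_force: [0.1, 0.8, -0.3]
finger_gap: -0.003
grasp_force: 0.0
t 11.25 art xyz mm [116.3  29.5 186. ] yaw err -0.0033 F art [-0.8 -0.2 -0.3]
bottle [ 0.549 -0.391  0.1  ] art [0.217 0.185]
tin [ 0.549 -0.314  0.022] art [0.145 0.158]
flask [ 0.471 -0.388  0.05 ] art [0.24 0.11]
0.5 [[[404.0, 318.0]], [[421.0, 98.0]]]
0.6 [[[395.0, 314.0]], [[409.0, 99.0]]]
0.7 [[[386.0, 311.0]], [[399.0, 99.0]]]
```

View pics/w3.png

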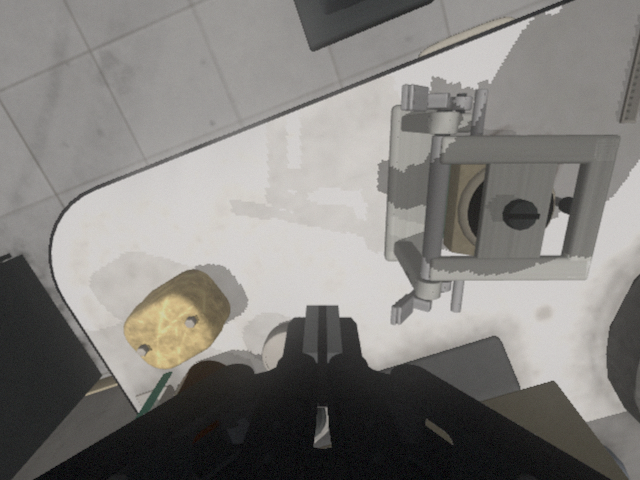

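Frame shut; left tab end at (400,312), right at (408,95); approach area is clear. Going down behind the left tab.

```bash
python3 -m creep '[[-2,0,0,0,0],[-2.05,0,2,0,0],[0,0,3,0,0],[0,0.8,3.1,0,0],[0,0,0,0,0]]'; python3 -c "
from fit import *;where()"
```

```text
time_s: 11.92
tool_pos: [0.4789, -0.2464, 0.104]
ee_rot: [-0.002, 0.173, 0.985, 0.001]
ft_force: [-0.6, 0.7, 0.7]
finger_gap: 0.0
grasp_force: 0.0
t 11.93 art xyz mm [104.6  68.9 104. ] yaw err 0.002 F art [-0.5 -0.8  0.7]
```

```bash
python3 -m creep '[[-0.2,0.6,0,0,0],[0,0.6,0,0,0],[0,0.4,-0.1,0,0],[0,0.4,-0.2,0,0],[0,0.4,-0.2,0,0],[0,0.4,-0.2,0,0],[0,0.4,-0.2,0,0],[0,0.4,-0.2,0,0]]'; python3 -c "
from fit import *;where()"; python3 -m creep '[[0,0.4,-0.2,0,0],[0,0.4,-0.2,0,0],[0,0.4,-0.1,0,0],[0,0,0,0,0]]';python3 -c "
from fit import *;where()"
```

```text
time_s: 12.92
tool_pos: [0.4935, -0.2156, 0.1166]
ee_rot: [0.0, 0.174, 0.985, -0.001]
ft_force: [-2.3, -6.3, 8.3]
finger_gap: -0.003
grasp_force: 4.8
t 12.93 art xyz mm [ 70.7  72.1 116.6] yaw err -0.0006 F art [ 6.7 -0.   8.3]
time_s: 13.42
tool_pos: [0.4978, -0.2047, 0.1223]
ee_rot: [0.001, 0.174, 0.985, -0.001]
ft_force: [-4.1, -6.4, 18.4]
finger_gap: -0.003
grasp_force: 10.3
t 13.43 art xyz mm [ 58.9  72.4 122.3] yaw err -0.0008 F art [ 7.4 -1.7 18.4]
```

The normal direction (7.4, 18.4 N) shows that the tip slid up onto the tab's end face. I lift off, go back and come in lower.

```bash
python3 -m creep '[[0,0,-1,0,0],[0,0,-2,0,0],[0,-3,0,0,0],[0,-3,0,0,0],[0.1,0,3,0,0],[0,0,3,0,0],[0,0,0,0,0]]'; python3 -c "
from fit import *;where()
from station import get_image
import cv2
cv2.imwrite('pics/w4.png',get_image('wrist')[:,:,::-1])
for th in(.5,.7,.9): print(th,proj('wrist',art(tab(1,th,.008,.066),X)).round(0))"
```

```text
time_s: 14.3
tool_pos: [0.4755, -0.2591, 0.0902]
ee_rot: [-0.001, 0.174, 0.985, 0.001]
ft_force: [-0.4, 0.9, 0.9]
finger_gap: -0.008
grasp_force: 0.0
t 14.3 art xyz mm [117.7  70.1  90.2] yaw err 0.0002 F art [-0.7 -0.7  0.9]
0.5 [[478. 345.]]
0.7 [[442. 332.]]
0.9 [[414. 318.]]
```

```bash
W='from fit import *;where()'; python3 -m creep '[[0,0.6,0,0,0],[0,0.6,0,0,0],[0,0.5,0,0,0],[0,0.4,0,0,0]]' >/dev/null; python3 -c "$W"; python3 -m creep '[[0,0.3,0,0,0],[0,0.3,0,0,0]]' >/dev/null; python3 -c "$W"; python3 -m creep '[[0,0.3,0,0,0],[0,0.3,0,0,0]]' >/dev/null; python3 -c "$W"; python3 -m creep '[[0,0.3,0,0,0],[0,0.3,0,0,0]]'>/dev/null; python3 -c "$W"
```

```text
t 14.85 art xyz mm [96.7 70.9 91.4] yaw err 0.0002 F art [ 0.4 -0.  -0.2]
t 15.1 art xyz mm [91.1 70.8 91.2] yaw err -0.0001 F art [-0.6 -0.5  0.5]
t 15.35 art xyz mm [85.  70.9 91.2] yaw err -0.0001 F art [ 0.5 -0.1  0.8]
t 15.6 art xyz mm [79.  70.8 91.2] yaw err -0.0001 F art [-0.6  0.5 -0.4]
```

```bash
W='from fit import *;where()'; python3 -m creep '[[0,0.3,-0.3,0,0],[0,0.3,-0.3,0,0],[0,0.3,-0.3,0,0]]' >/dev/null; python3 -c "$W"; python3 -m creep '[[0,0.3,-0.3,0,0],[0,0.3,-0.3,0,0],[0,0.3,-0.3,0,0]]' >/dev/null; python3 -c "$W"; python3 -m creep '[[0,0.2,-0.3,0,0],[0,0.2,-0.2,0,0]]' >/dev/null; python3 -c "$W"
```

```text
t 15.97 art xyz mm [ 70.   70.9 100.5] yaw err -0.0001 F art [ 0.7  0.4 -0.3]
t 16.35 art xyz mm [ 61.   70.8 109.5] yaw err -0.0001 F art [ 1.  -0.2 -0.2]
t 16.6 art xyz mm [ 57.1  70.9 114.4] yaw err -0.0001 F art [ 1.2  0.5 -0.8]
```

```bash
W='from fit import *;where()'; python3 -m creep '[[0,0.2,-0.1,0,0],[0,0.2,0,0,0]]' >/dev/null; python3 -c "$W"; python3 -m creep '[[0,0.15,0,0,0],[0,0.15,0,0,0]]' >/dev/null; python3 -c "$W"; python3 -m creep '[[0,0.1,0,0,0],[0,0.1,0,0,0]]' >/dev/null; python3 -c "$W";  python3 -m creep '[[0,0.1,0,0,0]]' >/dev/null; python3 -c "$W"
```

```text
t 16.85 art xyz mm [ 53.1  70.8 115.3] yaw err -0.0002 F art [ 1.2 -0.4 -0.5]
t 17.1 art xyz mm [ 50.1  70.8 115.2] yaw err -0.0001 F art [1.1 0.4 1.6]
t 17.35 art xyz mm [ 48.9  70.9 115.3] yaw err -0.0007 F art [5.9 0.3 0.5]
t 17.48 art xyz mm [ 48.   70.9 115.3] yaw err -0.0008 F art [6.4 0.8 0.9]
```

```bash
python3 -m creep '[[0,-0.3,0,0,0],[0,-1.5,0,0,0],[0,-2,-3,0,0],[2,-2,-4,0,0],[2.1,-1,0,0,0],[0,0,0,0,0],[0,0,0,0,0]]'>/dev/null; python3 - <<'E'
from fit import *;where()
from station import get_image
import cv2
im=np.ascontiguousarray(get_image("wrist")[:,:,::-1]);cv2.imwrite("pics/w5.png",im);a=cv2.imread("pics/w3.png")
def sh(n,x0,x1,y0,y1,m=12):
    T=a[y0:y1,x0:x1];S=im[y0-m:y1+m,x0-m:x1+m];r=cv2.matchTemplate(S,T,cv2.TM_CCOEFF_NORMED);_,v,_,l=cv2.minMaxLoc(r);print(n,l[0]-m,l[1]-m,round(v,3))
sh("flask",120,240,265,370);sh("frame",430,620,130,285);sh("frame front",560,620,130,285);sh("base",385,430,110,260);sh("floor/edge",60,300,40,200);sh("Rtab",395,432,78,115);sh("Ltab",385,420,290,330);sh("screw",495,545,190,240)
for th in(-.05,0,.05,.1,.6): print(th,proj("wrist",art(tab(1,th,.008,.066),X)).round(0))
d=cv2.absdiff(a,im).max(2)[270:350,370:520];ys,xs=np.where(d>40);print("diff L region",xs.min()+370,xs.max()+370,ys.min()+270,ys.max()+270,len(xs))
E
```

```text
t 18.35 art xyz mm [115.4  30.2 185.1] yaw err -0.0003 F art [-0.8  0.1 -0.1]
flask -2 -1 0.99
frame 0 0 0.977
frame front 1 -1 0.985
base 0 0 0.97
floor/edge -2 -1 0.992
Rtab -1 0 0.984
Ltab 8 -12 0.388
screw 1 -1 0.984
-0.05 [[467. 327.]]
0 [[461. 327.]]
0.05 [[455. 327.]]
0.1 [[450. 326.]]
0.6 [[396. 314.]]
diff L region 391 507 270 349 1765
```

```bash
python3 - <<'E'
import cv2
a=cv2.imread("pics/w3.png",0);b=cv2.imread("pics/w5.png",0)
for y in range(290,350,4): print(y,b[y,430:502:3].tolist(),"|",a[y,386:430:4].tolist())
from fit import *
print([proj("wrist",art([[.025+dx,y,.134]],X)).round(0).tolist() for dx in(.011,.005) for y in(.0575,.0705)])
E
```

```text
290 [168, 168, 162, 146, 91, 135, 141, 174, 109, 147, 155, 139, 205, 203, 203, 204, 202, 203, 204, 205, 205, 204, 206, 205] | [208, 207, 205, 208, 204, 205, 206, 92, 129, 145, 162]
294 [164, 163, 151, 133, 83, 79, 194, 203, 100, 133, 123, 147, 204, 205, 206, 206, 205, 207, 205, 207, 204, 205, 207, 203] | [207, 209, 205, 204, 206, 122, 83, 88, 136, 150, 163]
298 [153, 148, 139, 103, 85, 83, 81, 193, 87, 97, 99, 177, 204, 205, 206, 205, 207, 205, 205, 204, 205, 204, 207, 206] | [208, 208, 206, 207, 90, 89, 98, 124, 95, 138, 164]
302 [209, 205, 188, 85, 87, 85, 80, 79, 80, 84, 82, 98, 100, 126, 205, 206, 204, 203, 205, 202, 205, 205, 204, 206] | [206, 208, 208, 85, 87, 100, 120, 138, 145, 149, 140]
306 [208, 205, 207, 182, 88, 88, 87, 81, 79, 90, 107, 109, 113, 135, 182, 206, 207, 205, 205, 206, 209, 206, 205, 205] | [207, 207, 89, 100, 107, 120, 114, 143, 142, 141, 142]
310 [203, 206, 206, 206, 153, 88, 88, 86, 77, 78, 94, 109, 109, 152, 188, 202, 204, 202, 203, 205, 205, 204, 207, 203] | [208, 199, 151, 138, 120, 113, 113, 206, 207, 167, 145]
314 [204, 205, 204, 207, 204, 136, 80, 81,
[... 926 characters left out ...]
74, 171, 171, 168, 170, 165, 164, 167, 168, 174] | [206, 203, 203, 206, 197, 195, 196, 195, 194, 191, 193]
338 [187, 188, 183, 185, 185, 185, 180, 181, 175, 127, 151, 159, 165, 164, 162, 165, 164, 147, 110, 77, 82, 85, 79, 175] | [205, 204, 203, 201, 196, 192, 194, 192, 191, 185, 183]
342 [179, 180, 173, 172, 171, 168, 171, 167, 162, 163, 159, 158, 159, 139, 72, 75, 77, 83, 89, 86, 88, 90, 91, 79] | [203, 201, 199, 199, 194, 191, 183, 185, 184, 182, 177]
346 [165, 164, 161, 161, 157, 154, 157, 155, 151, 127, 70, 73, 80, 82, 84, 84, 85, 87, 88, 87, 88, 87, 89, 87] | [200, 199, 192, 191, 192, 183, 181, 178, 176, 173, 167]
[[[457.0, 317.0]], [[455.0, 337.0]], [[468.0, 317.0]], [[465.0, 337.0]]]
```

The left tab's end face is at columns 458–466, rows 322–338. That agrees with the projection for 0 rad (456–467, 317–337), so it is at its stop. Now the right latch.

```bash
W='from fit import *;where()'; python3 -m creep '[[3.4,0,0,0,0],[3.4,0,0,0,0],[3.3,0,0,0,0],[0,0,0,0,0],[0,0,3,0,0],[0,0,3.2,0,0],[0,0,3.2,0,0],[0,0,0,0,0]]' ; python3 -c "$W"
```

```text
time_s: 19.4
tool_pos: [0.3437, -0.208, 0.0898]
ee_rot: [-0.002, 0.174, 0.985, 0.0]
ft_force: [0.2, 0.1, 0.6]
finger_gap: 0.001
grasp_force: 0.0
t 19.4 art xyz mm [114.9 -71.3  89.8] yaw err 0.0006 F art [-0.2  0.1  0.6]
```

```bash
W='from fit import *;where()'; python3 -m creep '[[0,0.6,0,0,0],[0,0.6,0,0,0],[0,0.5,0,0,0],[0,0.4,0,0,0],[0,0.3,0,0,0],[0,0.3,0,0,0]]' >/dev/null; python3 -c "$W"; python3 -m creep '[[0,0.3,0,0,0],[0,0.3,0,0,0],[0,0.3,-0.3,0,0],[0,0.3,-0.3,0,0]]' >/dev/null; python3 -c "$W"; python3 -m creep '[[0,0.3,-0.3,0,0],[0,0.3,-0.3,0,0],[0,0.3,-0.3,0,0]]'>/dev/null; python3 -c "$W"; python3 -m creep '[[0,0.3,-0.3,0,0],[0,0.2,-0.3,0,0],[0,0.2,-0.2,0,0]]' >/dev/null; python3 -c "$W"
```

```text
t 20.15 art xyz mm [ 88.  -71.2  91.3] yaw err -0.0002 F art [-0.5 -0.8  1.2]
t 20.65 art xyz mm [ 75.9 -71.2  97.4] yaw err 0.0001 F art [ 0.8  0.6 -0. ]
t 21.02 art xyz mm [ 67.  -71.1 106.5] yaw err -0.0 F art [ 0.9 -0.2  0.1]
t 21.4 art xyz mm [ 60.1 -71.1 114.4] yaw err -0.0001 F art [ 0.7 -0.   0.8]
```

```bash
W='from fit import *;where()'; python3 -m creep '[[0,0.2,-0.1,0,0]]' >/dev/null; python3 -c "$W"; python3 -m creep '[[0,0.2,0,0,0]]' >/dev/null; python3 -c "$W"
```

```text
t 21.52 art xyz mm [ 58.1 -71.1 115.3] yaw err -0.0001 F art [ 0.9 -0.   0.2]
t 21.65 art xyz mm [ 56.1 -71.1 115.3] yaw err -0.0002 F art [ 1.3 -0.3  0.6]
```

```bash
W='from fit import *;where()'; python3 -m creep '[[0,0.15,0,0,0],[0,0.15,0,0,0]]' >/dev/null; python3 -c "$W"; python3 -m creep '[[0,0.15,0,0,0]]' >/dev/null; python3 -c "$W";  python3 -m creep '[[0,0.08,0,0,0]]' >/dev/null; python3 -c "$W"; python3 -m creep '[[0,0.05,0,0,0]]' >/dev/null; python3 -c "$W"
```

```text
t 21.9 art xyz mm [ 53.1 -71.2 115.2] yaw err -0.0001 F art [0.5 0.9 0.3]
t 22.02 art xyz mm [ 51.6 -71.2 115.2] yaw err -0.0001 F art [ 0.8 -0.8  0.7]
t 22.15 art xyz mm [ 50.8 -71.2 115.2] yaw err -0.0001 F art [0.1 0.2 1. ]
t 22.27 art xyz mm [ 50.4 -71.1 115.2] yaw err -0.0001 F art [ 1.6 -0.1  1. ]
```

```bash
W='from fit import *;where()'; python3 -m creep '[[0,0.05,0,0,0]]' >/dev/null; python3 -c "$W"; python3 -m creep '[[0,0.05,0,0,0]]' >/dev/null; python3 -c "$W"; python3 -m creep '[[0,0.05,0,0,0]]' >/dev/null; python3 -c "$W"
```

```text
t 22.4 art xyz mm [ 50.1 -71.2 115.2] yaw err -0.0005 F art [ 3.9 -0.4  1.7]
t 22.52 art xyz mm [ 49.7 -71.2 115.3] yaw err -0.0007 F art [ 6.5 -0.8  2.6]
t 22.65 art xyz mm [ 49.4 -71.2 115.3] yaw err -0.001 F art [ 7.  -0.7  2.9]
```

```bash
python3 -m creep '[[0,-0.3,0,0,0],[0,-1.5,0,0,0],[0,-2,-3,0,0],[-3,-2,-4,0,0],[-3.4,-0.8,0,0,0],[-3.7,0,0,0,0],[0,0,0,0,0],[0,0,0,0,0]]'>/dev/null; python3 - <<'E'
from fit import *;where()
from station import get_image
import cv2
b=np.ascontiguousarray(get_image("wrist")[:,:,::-1]);cv2.imwrite("pics/w6.png",b);a=cv2.imread("pics/w5.png")
def sh(n,x0,x1,y0,y1,m=12):
    T=a[y0:y1,x0:x1];S=b[y0-m:y1+m,x0-m:x1+m];r=cv2.matchTemplate(S,T,cv2.TM_CCOEFF_NORMED);_,v,_,l=cv2.minMaxLoc(r);print(n,l[0]-m,l[1]-m,round(v,3))
sh("flask",120,240,265,370);sh("frame front",560,620,130,285);sh("Ltab",440,480,290,342);sh("base",385,430,130,260)
g=cv2.cvtColor(b,cv2.COLOR_BGR2GRAY)
for y in range(60,110,4): print(y,g[y,440:512:3].tolist())
for y in range(318,342,4): print(y,g[y,440:512:3].tolist())
for dx in(.011,.005): print([proj("wrist",art([[.025+dx,y,.134]],X)).round(0).tolist() for y in(-.0705,-.0575,.0575,.0705)])
for th in (.03,.06):print(th,proj("wrist",art([tab(-1,th,.011,.066)],X)).round(0).tolist(),proj("wrist",art([tab(-1,0,.011,.066)],X)).round(0).tolist())
E
```

```text
t 23.65 art xyz mm [114.8  29.2 185. ] yaw err 0.0001 F art [-0.  -0.7 -0.1]
flask 0 1 0.993
frame front -1 2 0.993
Ltab -1 1 0.993
base 0 1 0.969
60 [204, 204, 203, 205, 203, 202, 203, 205, 205, 201, 202, 202, 205, 204, 202, 202, 203, 204, 202, 202, 201, 203, 137, 140]
64 [206, 203, 202, 204, 204, 204, 202, 203, 202, 203, 204, 203, 202, 203, 204, 201, 202, 204, 204, 204, 200, 172, 143, 142]
68 [204, 203, 204, 203, 204, 203, 202, 202, 204, 204, 204, 204, 202, 201, 200, 201, 202, 203, 200, 201, 201, 141, 141, 137]
72 [204, 201, 206, 203, 207, 202, 203, 205, 203, 205, 202, 205, 201, 203, 204, 202, 202, 204, 202, 202, 142, 145, 143, 142]
76 [206, 202, 202, 203, 204, 205, 204, 206, 204, 204, 203, 204, 205, 203, 181, 141, 140, 142, 165, 164, 142, 143, 143, 142]
80 [206, 205, 207, 202, 206, 204, 205, 205, 204, 205, 203, 203, 143, 141, 141, 141, 134, 140, 142, 141, 143, 144, 138, 138]
84 [203, 208, 202, 206, 203, 203, 203, 201, 204, 202, 205, 180, 138, 86, 72, 94, 157, 151, 162, 142, 141, 139, 140, 139]
88 [205, 204, 204, 205, 206, 191, 164, 144, 183, 140, 86, 63, 78, 81, 71, 105, 161, 147,
[... 846 characters left out ...]
, 200, 173, 75, 80, 83, 143, 158, 159, 194, 195, 190, 189, 186, 183, 186, 185, 183, 185, 187, 192, 191, 189, 187]
330 [196, 197, 196, 146, 70, 83, 147, 154, 148, 190, 184, 176, 178, 178, 183, 179, 177, 176, 178, 181, 186, 187, 186, 186]
334 [197, 193, 190, 186, 118, 88, 151, 144, 155, 180, 182, 171, 172, 174, 173, 174, 168, 167, 169, 173, 177, 182, 183, 183]
338 [190, 188, 186, 184, 180, 103, 153, 134, 155, 166, 164, 168, 168, 166, 160, 140, 78, 78, 74, 163, 178, 182, 181, 184]
[[[487.0, 82.0]], [[483.0, 111.0]], [[457.0, 319.0]], [[454.0, 338.0]]]
[[[500.0, 82.0]], [[496.0, 111.0]], [[467.0, 319.0]], [[464.0, 338.0]]]
0.03 [[481.0, 97.0]] [[485.0, 97.0]]
0.06 [[476.0, 97.0]] [[485.0, 97.0]]
```

Right tab end face is at columns 487–495 (predicted 487 for 0 rad), left at 458 (predicted 457). Both stopped against 6–7 N, and the hand is clear, so I hand in.

```bash
python3 -c "
from station import manip;print(manip.close_job())"
```

```text
the job is handed in; nothing more can be done
None
```

The job is handed in: the frame is shut and both latches read upright at their stops, but the shutting press peaked at about 38 N, the first push on the left latch slid onto the tab's end face (18 N) before a second pass worked, and the articulator may have slid about 1 mm.

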